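Hang the first-aid tin on the sprung pull-down hook

TASK

Hang the aluminium first-aid tin on the sprung pull-down hook beside the mirrored cabinet: pull the hook down by its knob beside the tin's hoop handle, turn it in under the hoop's bar, and let it draw the tin up slowly, keeping hold until you feel the bar come snug against the hanger's rubber feet; then let go. Don't let the hook jump up at any time, don't force it against the tin or ram the bar into the feet, and leave the other things on the shelf where they are.

Things in the scene. Friction and masses are not known exactly. Their poses are not given: they have to be found in the camera images.
- cabinet: Fixed white cabinet, mirrored front, open glass shelf on its right. Origin on the counter below the axis of the hanger's upright rod; x away from the robot, y towards the cabinet's box, z up. Box: 250 mm wide, 160 deep, 440 tall, side at y=+150 mm. Shelf: y -260 to +150, x -60 to +110 mm, top 45 mm up. On the box's side a blue thermometer case in a clip, x=84, y=128, z 170 to 307 mm.
- hanger: Fixed bracket and upright spring tube (22 mm across, 243 to 399 mm up, on the rod's axis); arm to the box 346 mm up. Origin, axes as the cabinet's. A yoke clamped on the tube has two rubber feet, 20 x 8 mm, pointing down at x=11, y=-30 and +30 mm; the tin's bar is drawn up against them. Their undersides are 184 to 214 mm up, as the fitter clamped the yoke: to be felt. They do not give; over 12 N bends the hoop.
- hook_slide (a joint): How far (m) the sprung rod and hook are pulled down: 0 retracted, 0.103 bottom stop. The spring pulls up with about 7.5 N retracted, 8.7 N fully down; rod and hook weigh 1.1 N; let go even 2 mm short of home, it jumps up. It must not rise faster than 0.15 m/s. Home with the tin on, it reads 0.004 to 0.034, depending on the feet.
- hook_turn (a joint): Angle (rad) of the hook about the upright rod, anticlockwise from above positive, range -0.35 to 1.85; stays where left (friction 0.03 N m). At 0 the hook's tip points along the cabinet's +x, straight through the hoop; above about 1.6 the whole hook passes down clear of the hoop. The crank arm with the knob points 2.705 rad (155 degrees) anticlockwise of the tip.
- knob (a point): Middle of the black knob at the end of the crank arm, 80 mm from the rod's axis: an upright round post 16 mm thick with a 22 mm head, gripped from above. Head's top 22 mm above this point, crank arm's top 16 mm below. 26 mm above the hook's saddle. Retracted, this point is 236 mm above the counter.
- hook: Steel J hook of 6 mm wire on the rod. Origin on the rod's axis, level with the saddle (lowest part of the wire's centre line); x towards the tip, z up. Saddle at x=11 mm, upright tip at x=22 mm, gap between shank and tip 16 mm. Underside 3 mm below the origin. It must not press on the tin with over 15 N. Retracted, the origin is 210 mm above the counter.
- hook_tip (a point): Top end of the hook's upturned tip, on the wire's centre line (the metal ends 3 mm above it): 22 mm from the rod's axis, 13 mm above the saddle.
- hoop (a point): Middle of the level bar at the top of the tin's fixed hoop handle (5 mm wire). Tin's axes: y along the bar, x square to the hoop away from the robot, z up. Hoop 82 mm wide inside; bar's underside 40 mm above the lid, bar straight for 38 mm either side of this point. At the start the bar lies 8 to 14 mm beyond the rod's axis (cabinet's +x).
- tin: Loose round aluminium first-aid tin with press lid, 84 mm across, 58 mm to the lid's top, 0.2 to 0.33 kg, standing on the glass shelf below the hook. Origin: centre of its underside; the hoop's bar is 100.5 mm above that.
- pill_jar: Closed white pill jar, 44 mm across, 62 mm tall, on the shelf; origin under its centre. Leave alone.
- measuring_cup: Clear plastic measuring cup, 42 mm across, 40 mm tall, on the shelf; origin under its centre. Leave alone.
- nasal_spray: White nasal spray bottle, 34 mm across, 87 mm tall, on the shelf; origin under its centre. Leave alone.
Mind the look-alikes: they are no part of the job. Of the things like the tin, leave any that is purple; of the rest the smaller one is meant.

How it is judged:
By the outcome, as a careful person would: the job done as asked, in the order asked, and still so for the second after the job is handed in, with the robot touching nothing.
It also fails if it takes over 58 s, if anything falls off the work surface, if the arm or the gripper's body presses on something with over 40 N, if the wrist force passes 120 N, or if a joint passes its speed limit or range.

ROBOT

A 7-joint arm with a two-finger parallel gripper is mounted at the origin on the work surface. World frame = base frame: x ahead of the robot, y to its left, z up, the work surface at z = 0. Lengths are in m, angles in rad, forces in N, time in s.
With the tool pointing down it reaches from about 0.4 to 0.75 m from the base axis. Payload 19.5 kg.
Tool frame: the origin (TCP) lies between the finger pads; the fingertips stand 25 mm ahead of it and the grasp point (between the pads) lies 6 mm ahead of it (r.finger_overhang is the z of the fingertips in the tool frame, in m); z points along the fingers, y is the direction in which the jaws open and shut (so a half turn about z gives the same grasp; the last joint's range is limited). The gripper opens to 85 mm and grips with 20 to 120 N. Pads are 22 mm wide; open, the fingers measure 114 mm over their backs; the gripper's body (76 mm by 85 mm) begins 54 mm behind the grasp point. The pads swing forward as they close: fully open they stand 13 mm farther back than shut.
Start: joints at [-1.336, 0.707, -0.028, 1.485, 0.022, 0.951, -0.075], TCP at [0.157, 0.553, 0.256] pointing down, gripper open.
Joint ranges: [-2.71, 2.71], [-0.32, 2.16], [-1.57, 1.52], [0, 2.45], [-1.46, 4.6], [0, 2.02], [-2.83, 2.83]. Speed limits (rad/s): [1.89, 1.89, 2.57, 2.57, 3.01, 3.01, 3.01].

INTERFACE

Orientations are given as a unit quaternion [w, x, y, z].
In Python, from bench import r gives the robot as it stands.
- The arm moves only by the shell command python3 -m inch 'ROWS'. ROWS is JSON, a list of rows, each a list of 3 entries, a list of its own where there are three numbers: the shift along the world's x, y, z in m, then the turn about the world's z in rad, then the opening, from 0 (shut) to 1 (fully open). A call has 1 to 5 rows; each row is the pose to reach, as a shift and turn from the pose commanded when the call began; what a row does not reach only later rows make up. A row lasts 1/8 s, in which the tool goes at most 62.5 mm and 10.7 degrees, less where a joint would pass 70% of its speed; a pose out of reach is approached as far as the arm can. A call with a gripper value outside its range is refused whole. The fingers move at their own pace and stop on an object; the grip force is fixed at half the most. Time passes only in rows, so rows that repeat a pose let the fingers close. It gives the time, the measured TCP pose, the force and the opening at its end, in the units of the state.
- r.read_state(): the state, without advancing time (a new reading comes with each control period).
- r.capture(name): name is "scene" or "top" or "wrist"; returns a dict with "image" (420x560x3 uint8, red, green, blue), "fx", "fy", "cx", "cy" (pixels), "extrinsics" (4x4, takes a point from camera to world coordinates); the wrist camera has in their place "tool_from_camera" (4x4, takes a point from camera to tool coordinates, whose origin is the TCP and whose axes are the flange's). Camera axes: x right, y down, z forward; pixel columns grow to the right and rows downward; lengths in m; the calibration is good to about 2 mm. A picture is of the moment at which its call begins: read the wrist's pose just before it. There is no depth.
- r.finish_job(): hands the job in, once; it reports no verdict.
The state is a dict: "time_s": time; "joint_pos": joint angles; "joint_velocities": joint speeds; "joint_torque": joint torques, N m; "position": TCP position; "orientation": TCP orientation; "wrist_force": force on the tool from outside, world axes, zero at the start; "moment": the same for the moment, N m; "width": finger opening in m.
Only numpy, scipy, OpenCV 4.12 (cv2) and the standard library are available. Lean on these libraries where they do the work, as an engineer would, in place of code of your own. Each camera call takes 0.05 s, during which the arm holds its last target.

## Working session

There is one attempt and no reset: what is moved stays moved. The work goes in short steps, Python scripts to look and compute and a shell command to move; the robot and the scene stay as the last step left them, time stands still between calls to the robot, and variables do not carry over. Pictures are saved under pics/ and viewed, and the job is handed in when it is done.

```bash
ls; mkdir -p pics
python3 - <<'E'
from bench import r
import cv2,json
s=r.read_state(); print({k:s[k] for k in ('time_s','position','orientation','wrist_force','width')})
for n in ('scene','top','wrist'):
    c=r.capture(n); cv2.imwrite(f'pics/{n}0.png',c['image'][:,:,::-1])
    print(n,{k:(v.tolist() if hasattr(v,'tolist') else v) for k,v in c.items() if k!='image'})
E
```

```text
pics
{'time_s': 0.0, 'position': array([0.15703965, 0.55289312, 0.25583972]), 'orientation': array([-5.66676548e-05,  1.37936367e-01,  9.90440945e-01, -5.39264267e-04]), 'wrist_force': array([0.86280546, 0.13718897, 0.30455126]), 'width': 0.08542175763979708}
scene {'fx': 476.0200417556595, 'fy': 476.0200417556595, 'cx': 279.6613808481282, 'cy': 205.3677264459722, 'extrinsics': [[0.593110438706118, 0.5812773223251599, -0.557078703639197, 1.022153666687363], [0.8049330522834663, -0.4430651216086743, 0.39468478480366254, -0.40493541077455264], [-0.01740082870034853, -0.6825027271479455, -0.7306758779350517, 0.7944472617018533], [0.0, 0.0, 0.0, 1.0]]}
top {'fx': 391.23633523587847, 'fy': 391.23633523587847, 'cx': 273.9421850156774, 'cy': 210.72987601126553, 'extrinsics': [[-0.0275581813297933, -0.9795232829592208, 0.19943591648092068, 0.4251632944349143], [-0.9996156586157936, 0.02640253988197585, -0.008452274125565604, -0.04923134747818928], [0.0030135845611594133, -0.19959219430772138, -0.9798744176064204, 0.792727005620691], [0.0, 0.0, 0.0, 1.0]]}
wrist {'fx': 369.47867755728885, 'fy': 369.47867755728885, 'cx': 274.8251514159218, 'cy': 205.91654095667266, 'tool_from_camera': [[0.00015884217978240939, -0.9448492863225125, -0.3275054211841354, 0.0847978074801858], [0.9999999499012882, 6.04108455851711e-05, 0.0003107216580402911, -0.0008956470573503461], [-0.00027380025741679853, -0.3275054541322416, 0.9448492485825721, -0.11836829962753409], [0.0, 0.0, 0.0, 1.0]]}
```

View pics/scene0.png

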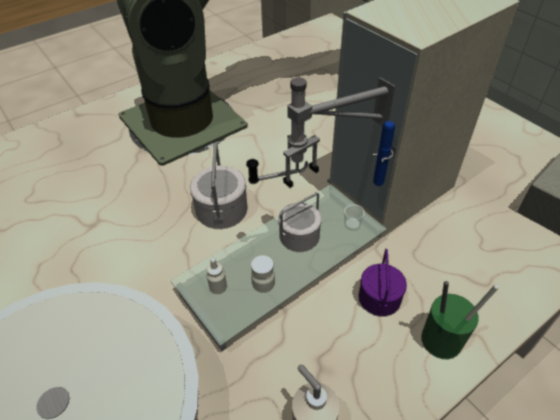

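View pics/top0.png

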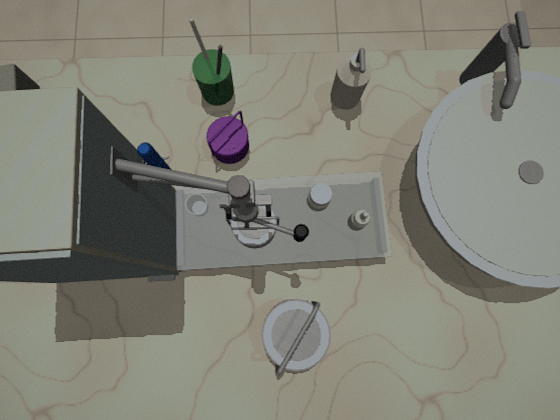

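View pics/wrist0.png

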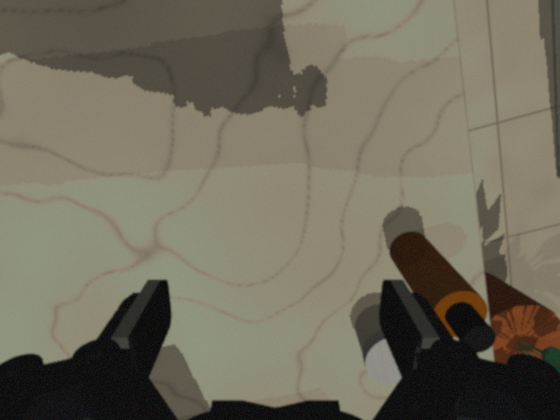

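The tin candidates in the scene view are a large grey tin on the counter (218,195), a smaller grey tin on the shelf under the hook (300,225) and a purple one (383,288). Leaving out the purple one, the smaller one is at (300,225). I'll confirm that in enlarged crops.

Run:
```python
import cv2
a=cv2.imread('pics/scene0.png')[70:290,170:420]; cv2.imwrite('pics/sc_c.png',cv2.resize(a,None,fx=2.7,fy=2.7,interpolation=cv2.INTER_CUBIC))
a=cv2.imread('pics/top0.png')[130:280,160:400]; cv2.imwrite('pics/top_c.png',cv2.resize(a,None,fx=3.3,fy=3.3,interpolation=cv2.INTER_CUBIC))
```

```text
(no output)
```

View pics/sc_c.png

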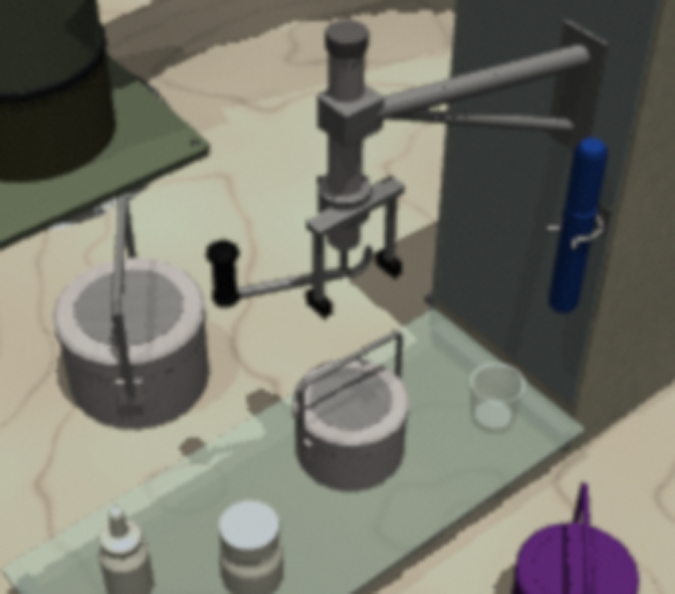

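View pics/top_c.png

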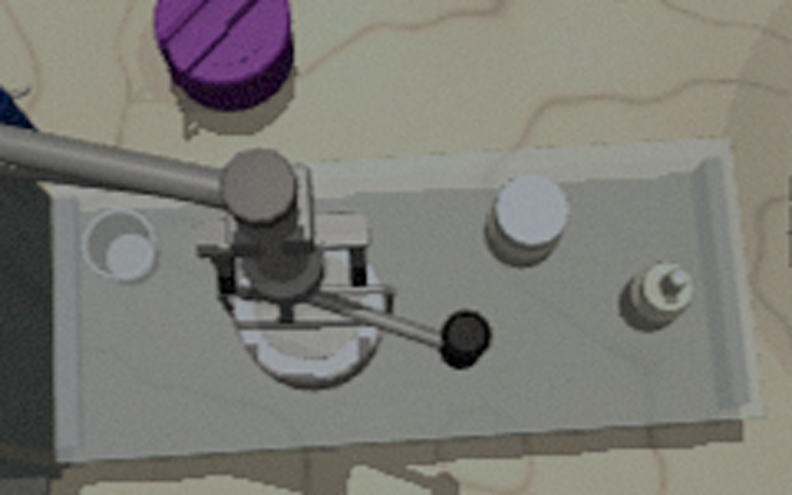

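The crops show the smaller grey tin at (300,225) standing on the shelf below the hook, with its bar across. This is the one meant. The larger grey tin and the purple one are not on the shelf. Next I'll work out the frames.

```bash
cat > h.py <<'E'
import numpy as np
from bench import r
C={}
def cam(n):
    if n not in C: C[n]=r.capture(n)
    return C[n]
def ray(n,u,v,c=None,T=None):
    c=c or cam(n); T=c['extrinsics'] if T is None else T
    T=np.array(T)
    d=T[:3,:3]@np.array([(u-c['cx'])/c['fx'],(v-c['cy'])/c['fy'],1]); return T[:3,3],d/np.linalg.norm(d)
def plane(n,u,v,z,**k):
    o,d=ray(n,u,v,**k); return o+d*(z-o[2])/d[2]
def tri(*rs):
    A=0;b=0
    for o,d in rs:
        P=np.eye(3)-np.outer(d,d);A=A+P;b=b+P@o
    return np.linalg.solve(A,b)
def proj(n,p,c=None,T=None):
    c=c or cam(n);T=np.array(c['extrinsics'] if T is None else T)
    q=np.linalg.inv(T)@np.append(p,1);return [c['cx']+c['fx']*q[0]/q[2],c['cy']+c['fy']*q[1]/q[2]]
E
cat > m1.py <<'E'
from h import *
np.set_printoptions(precision=4,suppress=True)
t=lambda x,y:(160+x/3.3,130+y/3.3)
s=lambda x,y:(170+x/2.7,70+y/2.7)
print('knobtop top',plane('top',*t(466,331),.258),'scene',plane('scene',*s(223,247),.258), 'tri',tri(ray('top',*t(466,331)),ray('scene',*s(223,247))))
print('tube top',plane('top',*t(258,183),.399),plane('scene',*s(347,34),.399),tri(ray('top',*t(258,183)),ray('scene',*s(347,34))))
for p in [(60,460),(745,416),(735,145),(60,190)]: print('shelf',p,plane('top',*t(*p),.045))
for p in [(8,572),(430,302),(582,430)]: print('shelf scene',p,plane('scene',*s(*p),.045))
for nm,p in dict(jar=(530,208),spray=(676,280)).items(): print(nm,plane('top',*t(*p),.107 if nm=='jar' else .132))
print('bar scene', plane('scene',*s(302,395),.1455),plane('scene',*s(398,338),.1455))
E
python3 m1.py
```

```text
knobtop top [ 0.5054 -0.0907  0.258 ] scene [ 0.5037 -0.0914  0.258 ] tri [ 0.5049 -0.0913  0.2589]
tube top [ 0.5331 -0.0162  0.399 ] [ 0.5354 -0.0198  0.399 ] [ 0.5332 -0.0168  0.397 ]
shelf (60, 460) [0.469  0.1285 0.045 ]
shelf (745, 416) [ 0.4834 -0.2664  0.045 ]
shelf (735, 145) [ 0.6462 -0.2742  0.045 ]
shelf (60, 190) [0.629  0.1319 0.045 ]
shelf scene (8, 572) [ 0.4876 -0.2767  0.045 ]
shelf scene (430, 302) [0.4602 0.1318 0.045 ]
shelf scene (582, 430) [0.6362 0.1327 0.045 ]
jar [ 0.5951 -0.1403  0.107 ]
spray [ 0.5482 -0.2111  0.132 ]
bar scene [ 0.5518 -0.0674  0.1455] [0.5496 0.0184 0.1455]
```

```bash
python3 -m inch '[[[0.02,-0.04,0.03],0,0.6],[[0.05,-0.09,0.06],0,0.6],[[0.08,-0.14,0.07],0,0.6],[[0.11,-0.19,0.07],0,0.6],[[0.14,-0.24,0.07],0,0.6]]'; python3 -m inch '[[[0.02,-0.05,0],0,0.6],[[0.04,-0.1,0],0,0.6],[[0.06,-0.15,0],0,0.6],[[0.08,-0.2,0],0,0.6],[[0.09,-0.25,0],0,0.6]]'; python3 -c "
from h import *
s=r.read_state();print(s['joint_pos'],s['position'])"
```

```text
time_s: 0.88
position: [0.2978, 0.3114, 0.3265]
orientation: [0.0, 0.138, 0.99, 0.0]
wrist_force: [1.4, 1.0, -0.3]
width: 0.0513
time_s: 1.5
position: [0.3876, 0.0613, 0.3263]
orientation: [0.0, 0.138, 0.99, -0.0]
wrist_force: [1.4, -0.6, 0.7]
width: 0.0511
[-0.23141754  0.34234992 -0.01032122  1.95784235  0.00489253  0.84108587
  1.04934894] [0.38764302 0.06131517 0.32628424]
```

```bash
python3 -m inch '[[[0.01,-0.03,0.01],0.18,0.6],[[0.01,-0.06,0.01],0.36,0.6],[[0.02,-0.1,0.01],0.54,0.6],[[0.03,-0.13,0.01],0.72,0.6],[[0.04,-0.15,0.01],0.9,0.6]]'; python3 -m inch '[[[0.02,0,0],0.15,0.6],[[0.05,0,0],0.3,0.6],[[0.07,0,0],0.3,0.6],[[0.07,0,0],0.3,0.6]]'
python3 - <<'E'
from h import *
import cv2
s=r.read_state();print(s['joint_pos'],s['position'],s['orientation'])
for n in ('wrist','scene','top'): cv2.imwrite(f'pics/{n}1.png',cam(n)['image'][:,:,::-1])
E
```

```text
time_s: 2.12
position: [0.4273, -0.0884, 0.3363]
orientation: [-0.0, -0.309, 0.951, -0.0]
wrist_force: [0.9, 0.7, 0.8]
width: 0.0509
time_s: 2.62
position: [0.4976, -0.0868, 0.3358]
orientation: [-0.0, -0.445, 0.895, 0.0]
wrist_force: [-0.1, -0.6, 0.6]
width: 0.051
[ 0.28137632  0.51993643 -0.3000127   1.58846579  0.16883945  1.05925263
  2.42976858] [ 0.49761406 -0.08682085  0.33576201] [-1.29303315e-04 -4.45381287e-01  8.95340961e-01  2.38473540e-04]
```

View pics/wrist1.png

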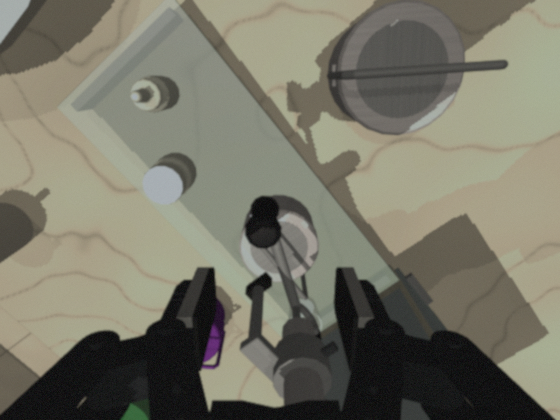

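View pics/scene1.png

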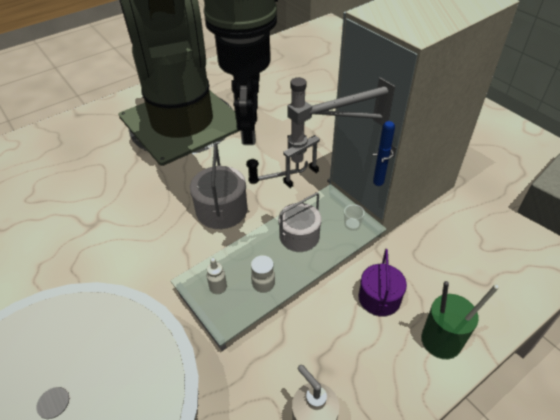

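```bash
cat >> h.py <<'E'
from scipy.spatial.transform import Rotation as Ro
def Tw(s,c):
    q=s['orientation'];T=np.eye(4);T[:3,:3]=Ro.from_quat([q[1],q[2],q[3],q[0]]).as_matrix();T[:3,3]=s['position']
    return T@np.array(c['tool_from_camera'])
E
python3 - <<'E'
from h import *
import cv2
np.set_printoptions(precision=4,suppress=True)
s=r.read_state();c=cam('wrist');T=Tw(s,c);print(s['orientation'])
k=dict(c=c,T=T)
for z in (.258,.22): print(z,proj('',np.array([.5047,-.0912,z]),**k))
print(proj('',np.array([.534,-.017,.399]),**k),proj('',np.array([.534,-.017,.243]),**k))
im=cv2.cvtColor(c['image'],cv2.COLOR_RGB2GRAY)
a=c['image'][180:420,200:380,::-1];cv2.imwrite('pics/w1c.png',cv2.resize(a,None,fx=2.5,fy=2.5,interpolation=cv2.INTER_CUBIC))
E
```

```text
[-0.0001 -0.4453  0.8954 -0.0001]
0.258 [np.float64(259.2271052605851), np.float64(236.44225736284028)]
0.22 [np.float64(261.45601678449475), np.float64(213.68890680398428)]
[np.float64(317.8026476533643), np.float64(680.3469130307708)] [np.float64(292.79743873135243), np.float64(330.3049738991785)]
```

View pics/w1c.png

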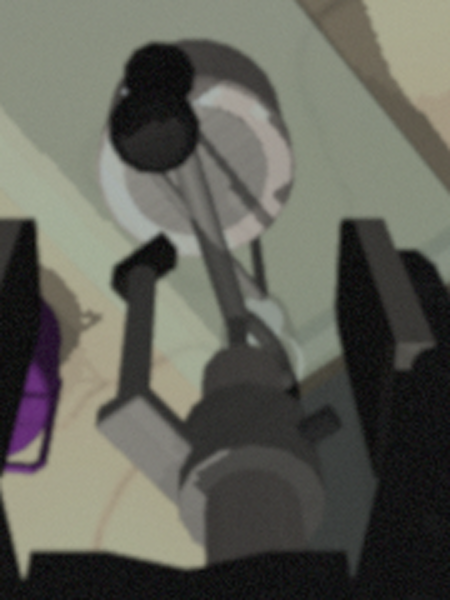

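Run:
```python
from h import *
np.set_printoptions(precision=4,suppress=True)
s=r.read_state();c=cam('wrist');T=Tw(s,c)
k=dict(c=c,T=T)
w=ray('',261.2,231.2,**k)
print(plane('',261.2,231.2,.258,**k))
p=tri(ray('top',160+466/3.3,130+331/3.3),ray('scene',170+223/2.7,70+247/2.7),w);print(p)
print('go',p[:2]-s['position'][:2])
# foot underside (crop 145,270?) right foot
u=200+147/2.5;v=180+268/2.5
for z in (.184,.2,.214): print(z,plane('',u,v,z,**k))
# yaw
print(Ro.from_quat(np.r_[s['orientation'][1:],s['orientation'][0]]).as_matrix()[:2,0])
```

```text
[ 0.5019 -0.0932  0.258 ]
[ 0.5038 -0.0915  0.2571]
go [ 0.0072 -0.0046]
0.184 [ 0.5561 -0.0308  0.184 ]
0.2 [ 0.5495 -0.0381  0.2   ]
0.214 [ 0.5438 -0.0445  0.214 ]
[-0.6034 -0.7974]
```

```bash
python3 -m inch '[[[0.006,-0.005,-0.01],0,0.6],[[0.006,-0.005,-0.035],0,0.6],[[0.006,-0.005,-0.06],0,0.6],[[0.006,-0.005,-0.08],0,0.6],[[0.006,-0.005,-0.093],0,0.6]]'
python3 - <<'E'
from h import *
import cv2
s=r.read_state();print(s['joint_pos'],s['position'],s['wrist_force'])
for n in ('wrist','scene'):
  im=cam(n)['image'][:,:,::-1]
  if n=='scene': im=cv2.resize(im[60:260,180:420],None,fx=3,fy=3)
  cv2.imwrite(f'pics/{n}2.png',im)
E
```

```text
time_s: 3.6
position: [0.503, -0.0922, 0.242]
orientation: [-0.0, -0.445, 0.895, 0.0]
wrist_force: [-0.5, -0.4, 0.2]
width: 0.051
[ 0.27008151  0.63953109 -0.27080292  1.72967431  0.22360929  0.8036149
  2.38799714] [ 0.50303635 -0.09215246  0.24196776] [-0.52386745 -0.3844837   0.17277455]
```

View pics/wrist2.png

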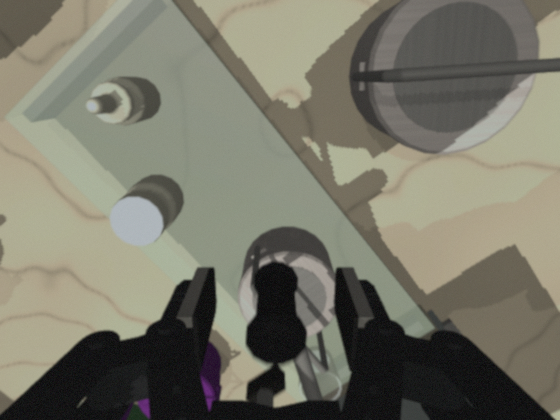

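View pics/scene2.png

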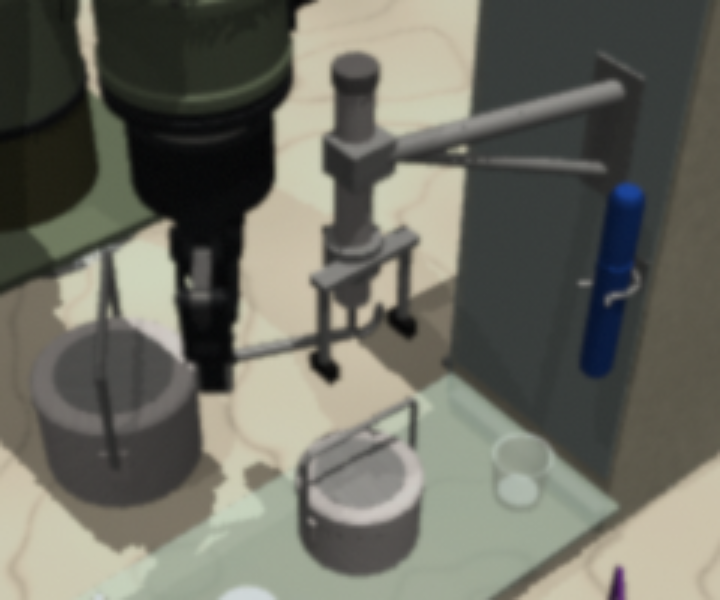

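The knob sits between the jaws at (275,330) in the wrist view, with the crank arm running straight between them. Closing.

```bash
python3 -m inch '[[[0,0,0],0,0.1],[[0,0,0],0,0.1],[[0,0,0],0,0.1],[[0,0,0],0,0.1]]'; python3 -m inch '[[[0,0,0],0,0],[[0,0,0],0,0],[[0,0,0],0,0]]'
```

```text
time_s: 4.2
position: [0.5034, -0.092, 0.2438]
orientation: [0.0, -0.445, 0.895, -0.0]
wrist_force: [-0.7, -0.0, 6.8]
width: 0.0191
time_s: 4.58
position: [0.5034, -0.092, 0.2438]
orientation: [0.001, -0.445, 0.895, -0.0]
wrist_force: [0.0, 0.6, 6.5]
width: 0.0187
```

```bash
python3 -m inch '[[[0.004,-0.001,-0.002],0.04,0],[[0.007,-0.002,-0.004],0.09,0],[[0.011,-0.0033,-0.006],0.14,0],[[0.011,-0.0033,-0.006],0.14,0]]'
python3 - <<'E'
from h import *
import cv2
s=r.read_state();print(s['joint_pos'],s['position'],s['wrist_force'],s['moment'])
for n in ('wrist','scene'):
  im=cam(n)['image'][:,:,::-1]
  if n=='scene': im=cv2.resize(im[60:260,180:420],None,fx=3,fy=3)
  cv2.imwrite(f'pics/{n}3.png',im)
E
```

```text
time_s: 5.08
position: [0.5145, -0.0953, 0.2376]
orientation: [0.0, -0.507, 0.862, -0.0]
wrist_force: [0.5, -0.3, 5.7]
width: 0.0192
[ 0.29308802  0.66430461 -0.31167449  1.6959348   0.26125679  0.82123165
  2.49938457] [ 0.51454443 -0.0952944   0.2376442 ] [ 0.51619803 -0.33569001  5.70644114] [0.00885523 0.0297738  0.05679905]
```

View pics/scene3.png

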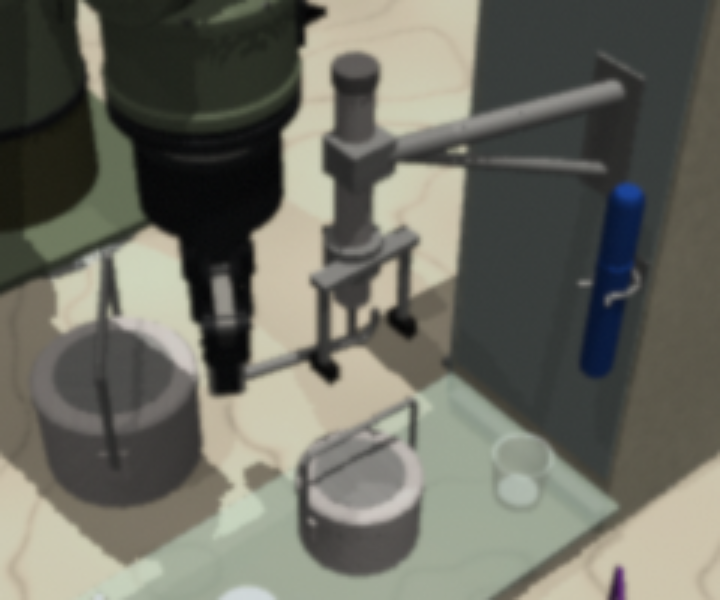

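View pics/wrist3.png

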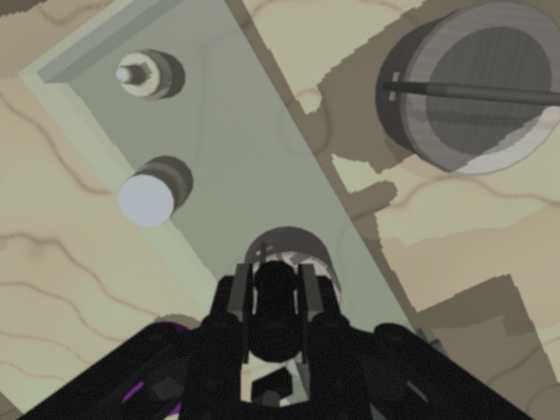

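```bash
python3 -m inch '[[[-0.002,0.0006,-0.004],-0.025,0],[[-0.004,0.0012,-0.012],-0.05,0],[[-0.004,0.0012,-0.022],-0.05,0],[[-0.004,0.0012,-0.032],-0.05,0],[[-0.004,0.0012,-0.042],-0.05,0]]'; python3 -m inch '[[[0,0,0],0,0]]'
python3 - <<'E'
from h import *
import cv2
s=r.read_state();print(s['position'],s['wrist_force'],s['moment'])
for n in ('wrist','scene'):
  im=cam(n)['image'][:,:,::-1]
  if n=='scene': im=cv2.resize(im[60:260,180:420],None,fx=3,fy=3)
  cv2.imwrite(f'pics/{n}4.png',im)
E
```

```text
time_s: 5.8
position: [0.5104, -0.0942, 0.1955]
orientation: [0.0, -0.485, 0.874, -0.001]
wrist_force: [-0.5, -1.4, 7.3]
width: 0.0193
time_s: 5.92
position: [0.5102, -0.0942, 0.1953]
orientation: [0.0, -0.485, 0.874, -0.0]
wrist_force: [-0.8, -1.9, 6.8]
width: 0.0189
[ 0.51020838 -0.09418979  0.19530032] [-0.76534326 -1.93563484  6.82085428] [-0.32556736  0.19688941 -0.05540572]
```

View pics/scene4.png

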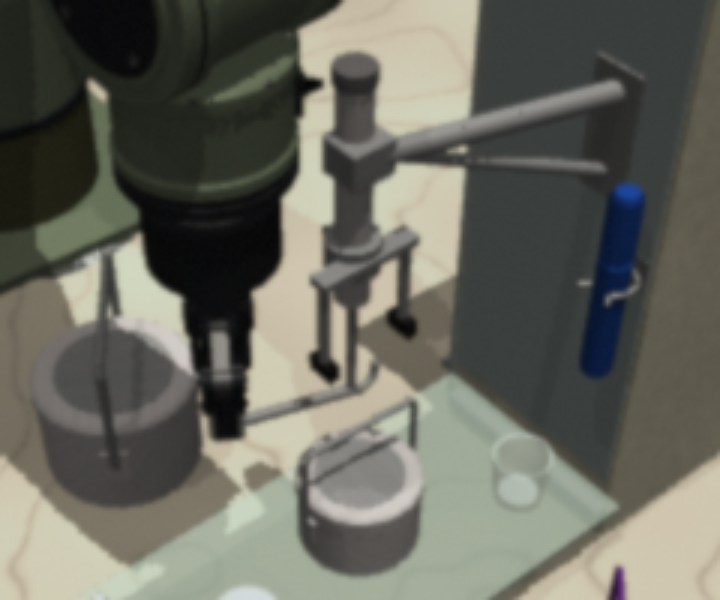

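View pics/wrist4.png

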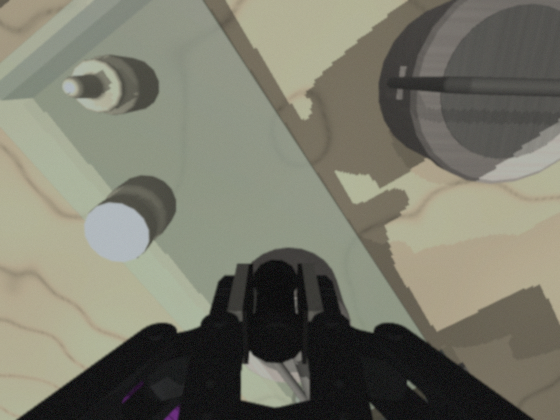

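```bash
python3 -m inch '[[[0,0,-0.01],0,0],[[0,0,-0.02],0,0],[[0,0,-0.03],0,0]]'; python3 -m inch '[[[0,0,-0.007],0,0],[[0,0,-0.014],0,0],[[0,0,-0.014],0,0]]';python3 - <<'E'
from h import *
import cv2
s=r.read_state();print(s['position'],s['wrist_force'],s['moment'])
for n in ('top','scene'):
  im=cam(n)['image'][:,:,::-1]
  im=cv2.resize(im[90:270,180:400],None,fx=3.5,fy=3.5,interpolation=cv2.INTER_CUBIC) if n=='scene' else cv2.resize(im[130:280,160:360],None,fx=4,fy=4,interpolation=cv2.INTER_CUBIC)
  cv2.imwrite(f'pics/{n}5.png',im[:600])
E
```

```text
time_s: 6.4
position: [0.5105, -0.0943, 0.1657]
orientation: [0.0, -0.485, 0.874, -0.001]
wrist_force: [-1.1, -1.8, 7.9]
width: 0.0194
time_s: 6.78
position: [0.5103, -0.0942, 0.1515]
orientation: [0.0, -0.485, 0.874, -0.0]
wrist_force: [-1.8, -1.6, 8.0]
width: 0.0189
[ 0.51031743 -0.09421254  0.15153873] [-1.75259178 -1.62769271  8.02270983] [-0.2869167   0.13704647 -0.01797308]
```

View pics/scene5.png

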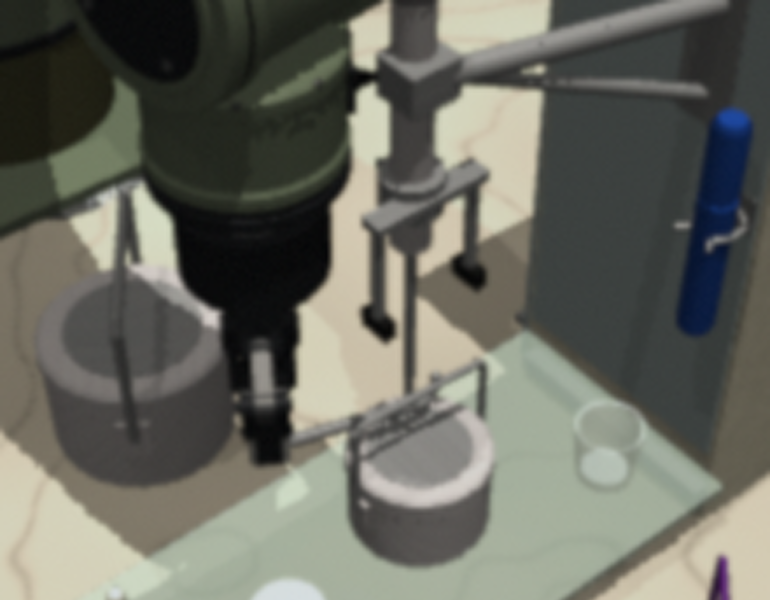

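View pics/top5.png

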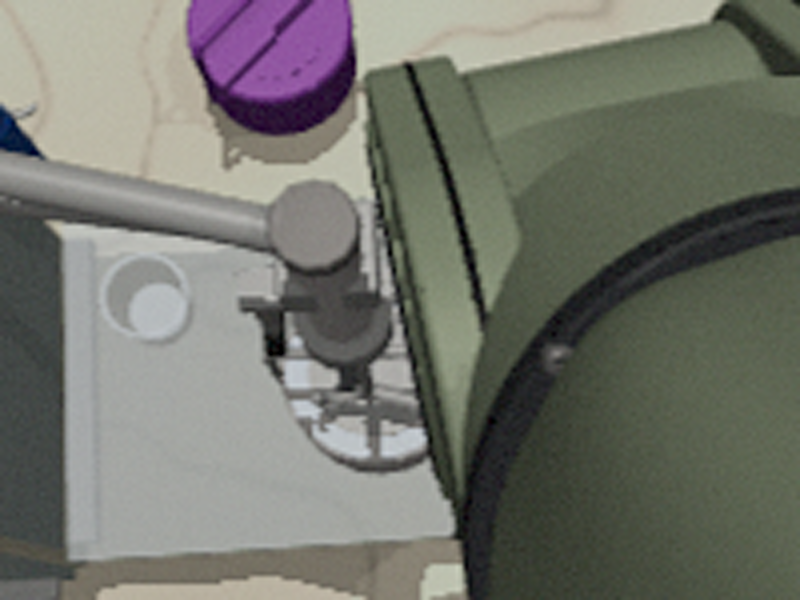

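Run:
```python
import numpy as np
a=np.array([.534,-.0167]);p=np.array([.5104,-.0942]);v=p-a;th=np.arctan2(v[1],v[0]);R=np.hypot(*v);print(th,R)
for i in range(1,16):
    t=th-.111*i; q=a+R*np.array([np.cos(t),np.sin(t)])
    j=(i-1)//5*5; t0=th-.111*j;q0=a+R*np.array([np.cos(t0),np.sin(t0)])
    print(i,np.round(q-q0,4),round(-.111*(i-j),3))
```

```text
-1.8663911917650935 0.08101364082671514
1 [-0.0084  0.0031] -0.111
2 [-0.0165  0.0071] -0.222
3 [-0.024  0.012] -0.333
4 [-0.031   0.0177] -0.444
5 [-0.0373  0.0241] -0.555
6 [-0.0055  0.0071] -0.111
7 [-0.0103  0.0147] -0.222
8 [-0.0141  0.0228] -0.333
9 [-0.017   0.0313] -0.444
10 [-0.019   0.0401] -0.555
11 [-0.001   0.0089] -0.111
12 [-0.001   0.0179] -0.222
13 [0.     0.0269] -0.333
14 [0.002  0.0356] -0.444
15 [0.005  0.0441] -0.555
```

```bash
python3 -m inch '[[[-0.0084,0.0031,0],-0.11,0],[[-0.0165,0.0071,0],-0.22,0],[[-0.024,0.012,0],-0.33,0],[[-0.031,0.0177,0],-0.44,0],[[-0.0373,0.0241,0],-0.555,0]]'; python3 -c "
from h import *
s=r.read_state();print(s['position'],s['wrist_force'],s['moment'],s['joint_pos'])"
```

```text
time_s: 7.5
position: [0.4722, -0.0706, 0.1518]
orientation: [-0.0, -0.225, 0.974, -0.0]
wrist_force: [-4.4, -5.4, 6.5]
width: 0.019
[ 0.47216386 -0.07058561  0.15177637] [-4.35663231 -5.43081111  6.53323919] [-0.89598395  0.81979517 -0.04831163] [ 0.12077434  0.73960662 -0.07086902  1.95413468  0.11213571  0.45207454
  1.99158259]
```

```bash
python3 -m inch '[[[-0.0075,0.006,0],-0.11,0],[[-0.0128,0.0138,0],-0.22,0],[[-0.0167,0.0222,0],-0.33,0],[[-0.0196,0.0309,0],-0.44,0],[[-0.0216,0.04,0],-0.555,0]]'; python3 -c "
from h import *
s=r.read_state();print(s['position'],s['wrist_force'],s['moment'],s['joint_pos'])"
```

```text
time_s: 8.12
position: [0.4521, -0.0298, 0.152]
orientation: [0.001, 0.05, 0.999, -0.0]
wrist_force: [3.7, -2.1, 7.8]
width: 0.0191
[ 0.45209754 -0.02983899  0.15196471] [ 3.73656015 -2.0561466   7.75261799] [-0.35009061 -0.70694886 -0.15162419] [-0.04787887  0.72185216  0.0754086   2.04168787 -0.13416777  0.37993897
  1.60311916]
```

Run:
```python
import numpy as np
from scipy.optimize import least_squares as L
P=np.array([[.5034,-.0920],[.5145,-.0953],[.5102,-.0946],[.4712,-.0714],[.4528,-.0300]])
f=lambda c:np.hypot(*(P-c).T)-.080
s=L(f,[.533,-.017]);a=s.x;print(a,f(a))
s2=L(lambda c:np.hypot(*(P-c[:2]).T)-c[2],[.533,-.017,.08]);print(s2.x,s2.fun)
for yaw in (.04,.05,.06):print(a+.08*np.array([np.cos(2.705+yaw),np.sin(2.705+yaw)]))
v=P[-1]-a;th0=np.arctan2(v[1],v[0])%(2*np.pi);print(th0)
```

```text
[ 0.53130983 -0.01735827] [-3.10938247e-04 -2.66169863e-04  7.44017589e-05  8.31309573e-04
 -4.78887680e-04]
[ 0.52710349 -0.02146448  0.07482586] [-4.14066309e-04  7.76244432e-05  2.37661588e-04  1.32504258e-04
 -3.37236034e-05]
[0.45751923 0.01354395]
[0.4572139  0.01280451]
[0.45691599 0.01206205]
3.301243238534901
```

```bash
python3 -m inch '[[[0.0005,0.0088,0],-0.11,0],[[0.0003,0.0176,0],-0.22,0],[[0.001,0.0264,0],-0.33,0],[[0.003,0.035,0],-0.44,0],[[0.0057,0.0429,0],-0.545,0]]'
python3 - <<'E'
from h import *
import cv2
s=r.read_state();print(s['position'],s['wrist_force'],s['moment'],s['joint_pos'])
for n in ('top','scene'):
  im=cam(n)['image'][:,:,::-1]
  im=cv2.resize(im[90:270,180:400],None,fx=3.5,fy=3.5,interpolation=cv2.INTER_CUBIC) if n=='scene' else cv2.resize(im[130:280,160:360],None,fx=4,fy=4,interpolation=cv2.INTER_CUBIC)
  cv2.imwrite(f'pics/{n}6.png',im[:600])
E
```

```text
time_s: 8.75
position: [0.4566, 0.0134, 0.1517]
orientation: [-0.0, 0.317, 0.948, 0.0]
wrist_force: [-4.2, -1.2, 6.8]
width: 0.019
[0.45660651 0.01337437 0.15166923] [-4.21749468 -1.24845104  6.78247243] [-0.22566548  0.77906653 -0.12964068] [-0.22534077  0.73887193  0.22420072  2.02877486 -0.38281839  0.41419397
  1.22018288]
```

View pics/scene6.png

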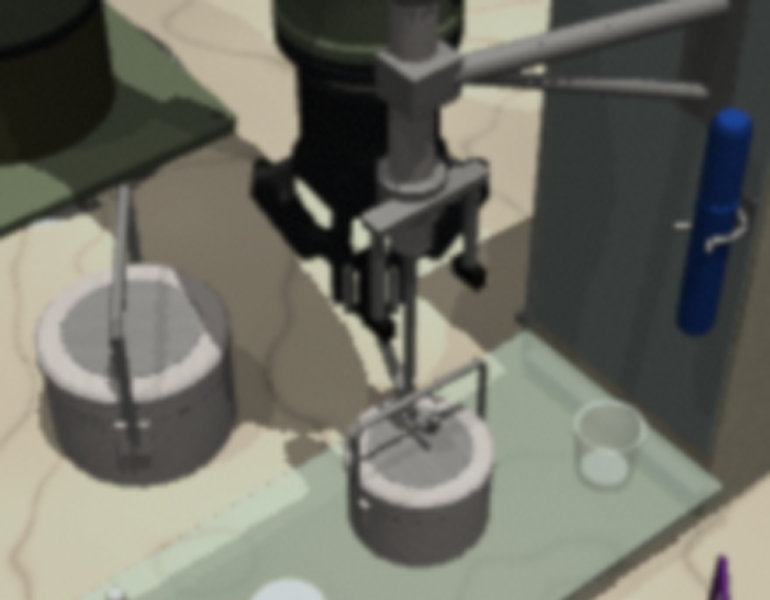

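View pics/top6.png

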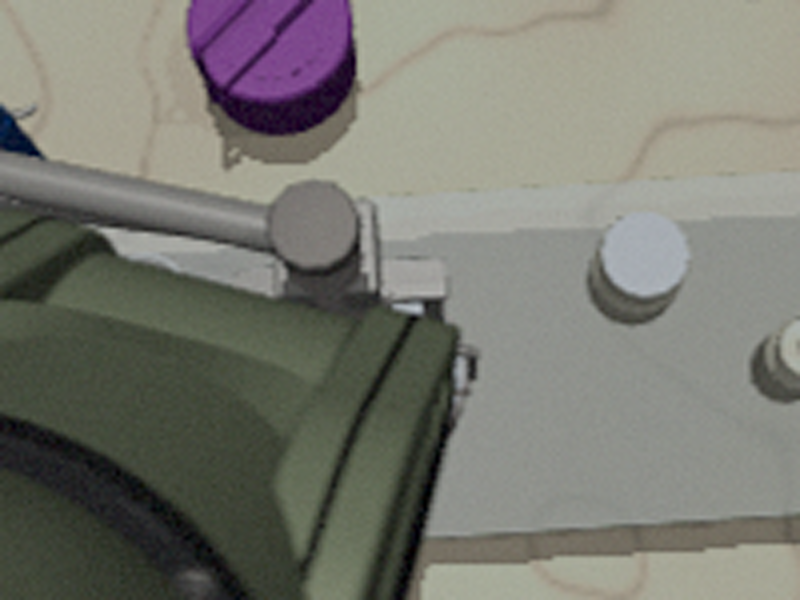

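```bash
python3 -m inch '[[[-0.001,-0.0002,0.0],0,0],[[-0.001,-0.0002,0.0],0,0]]'
python3 - <<'E'
from h import *
import cv2
s=r.read_state();print(s['position'],s['wrist_force'],s['moment'])
np.set_printoptions(precision=4,suppress=True)
for n in ('scene',):
  im=cam(n)['image'][:,:,::-1]
  im=cv2.resize(im[160:240,270:340],None,fx=7.5,fy=7.5,interpolation=cv2.INTER_CUBIC) 
  cv2.imwrite(f'pics/{n}7.png',im[:600])
P={}
for yaw in (.05,):
  R=np.array([[np.cos(yaw),-np.sin(yaw)],[np.sin(yaw),np.cos(yaw)]])
  for nm,q,z in (('tip',[.022,0],.129),('saddle',[.011,0],.116),('axis116',[0,0],.116),('bar8',[.008,0],.1455),('bar14',[.014,0],.1455),('footR',[.011,-.03],.2),('footL',[.011,.03],.2)):
    p=np.r_[np.array([.5313,-.0174])+R@q,z]; u=proj('scene',p); print(nm,p,((u[0]-270)*7.5,(u[1]-160)*7.5))
E
```

```text
time_s: 9.1
position: [0.4563, 0.0129, 0.1518]
orientation: [0.001, 0.315, 0.949, 0.0]
wrist_force: [0.1, -0.9, 7.2]
width: 0.0188
[0.45633607 0.01285216 0.15183106] [ 0.12353832 -0.86930956  7.20970524] [-0.24984196  0.05840764 -0.11402099]
tip [ 0.5533 -0.0163  0.129 ] (np.float64(255.98226030245158), np.float64(377.6272181303682))
saddle [ 0.5423 -0.0169  0.116 ] (np.float64(226.66375240662276), np.float64(387.6369977862163))
axis116 [ 0.5313 -0.0174  0.116 ] (np.float64(198.73527109840168), np.float64(363.5521010811631))
bar8 [ 0.5393 -0.017   0.1455] (np.float64(220.4910006524662), np.float64(301.8189288374895))
bar14 [ 0.5453 -0.0167  0.1455] (np.float64(236.1983051290744), np.float64(315.07432979103874))
footR [ 0.5438 -0.0468  0.2   ] (np.float64(135.5542807210132), np.float64(208.74090892018685))
footL [0.5408 0.0131 0.2   ] (np.float64(324.9030733985587), np.float64(96.13884038881409))
```

View pics/scene7.png

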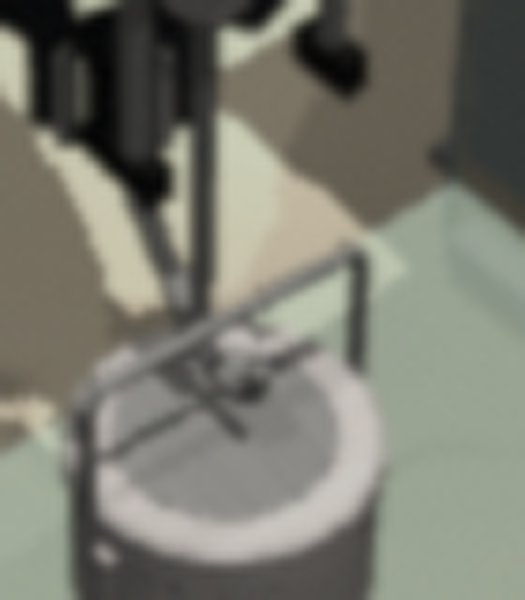

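```bash
python3 -m inch '[[[0,0,0.005],0,0],[[0,0,0.01],0,0],[[0,0,0.015],0,0],[[0,0,0.017],0,0]]'
python3 - <<'E'
from h import *
import cv2
s=r.read_state();print(s['position'],s['wrist_force'],s['moment'])
im=cam('scene')['image'][:,:,::-1]
im=cv2.resize(im[160:240,270:340],None,fx=7.5,fy=7.5,interpolation=cv2.INTER_CUBIC) 
cv2.imwrite(f'pics/scene8.png',im[:600])
E
```

```text
time_s: 9.65
position: [0.4563, 0.0128, 0.169]
orientation: [0.001, 0.316, 0.949, 0.0]
wrist_force: [-0.4, -1.0, 6.5]
width: 0.0187
[0.45634489 0.01280124 0.16904882] [-0.37616019 -1.0103852   6.52524723] [-0.28545208 -0.01875601 -0.11556654]
```

View pics/scene8.png

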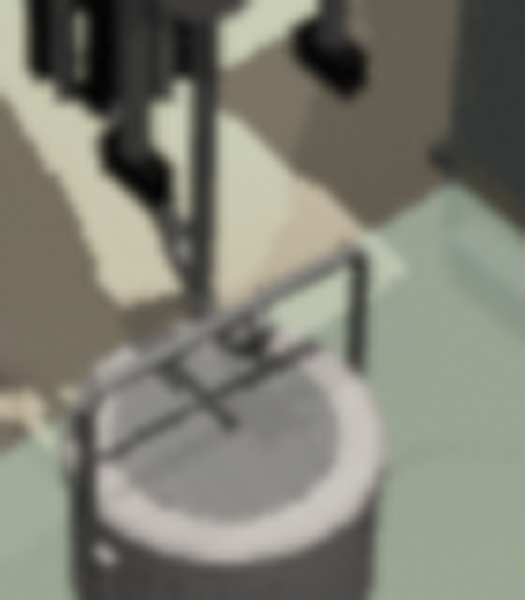

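The hook's tip is at (260,335), in front of the bar on the far side and now level with its top, with no change in force. So the bar is inside the gap. I'll keep lifting slowly.

```bash
for i in 1 2 3; do python3 -m inch '[[[0,0,0.003],0,0],[[0,0,0.005],0,0],[[0,0,0.005],0,0]]' | grep -E 'pos|force'; done
python3 - <<'E'
from h import *
import cv2
im=cam('scene')['image'][:,:,::-1]
im=cv2.resize(im[140:240,260:350],None,fx=6,fy=6,interpolation=cv2.INTER_CUBIC) 
cv2.imwrite(f'pics/scene9.png',im[:600])
E
```

```text
position: [0.4563, 0.0128, 0.1739]
wrist_force: [-1.5, -1.5, 6.5]
position: [0.4563, 0.0127, 0.1786]
wrist_force: [3.1, -2.4, 3.9]
position: [0.4562, 0.0127, 0.1835]
wrist_force: [5.1, -2.6, 4.3]
```

View pics/scene9.png

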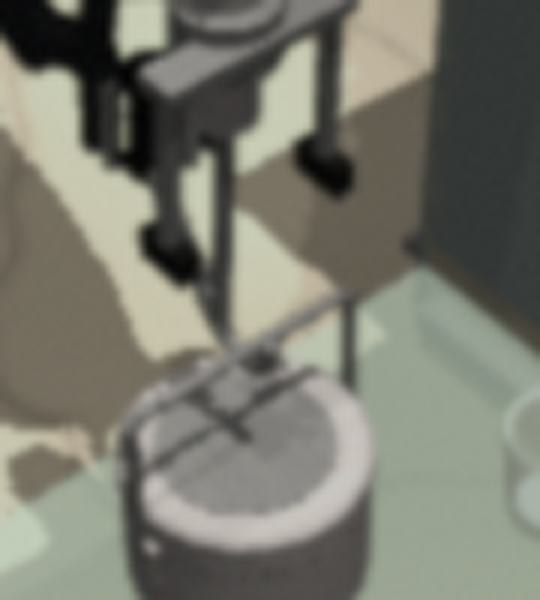

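```bash
python3 -m inch '[[[0,0,0.004],0,0],[[0,0,0.008],0,0],[[0,0,0.012],0,0],[[0,0,0.016],0,0],[[0,0,0.019],0,0]]'; python3 -m inch '[[[0,0,0.002],0,0],[[0,0,0.004],0,0],[[0,0,0.004],0,0]]'
python3 - <<'E'
from h import *
import cv2
s=r.read_state();print(s['position'],s['wrist_force'],s['moment'])
im=cam('scene')['image'][:,:,::-1]
im=cv2.resize(im[120:240,250:370],None,fx=5,fy=5,interpolation=cv2.INTER_CUBIC) 
cv2.imwrite(f'pics/scene10.png',im[:600])
cv2.imwrite('pics/top10.png',cam('top')['image'][:,:,::-1])
E
```

```text
time_s: 11.5
position: [0.4562, 0.0127, 0.2025]
orientation: [0.0, 0.315, 0.949, -0.0]
wrist_force: [4.8, -3.6, 4.1]
width: 0.019
time_s: 11.88
position: [0.4562, 0.0127, 0.2065]
orientation: [0.0, 0.315, 0.949, 0.0]
wrist_force: [4.4, -3.2, 4.1]
width: 0.0188
[0.45619036 0.01271851 0.20648775] [ 4.44607911 -3.23578896  4.09799365] [-0.58593803 -0.92570171 -0.03801106]
```

View pics/scene10.png

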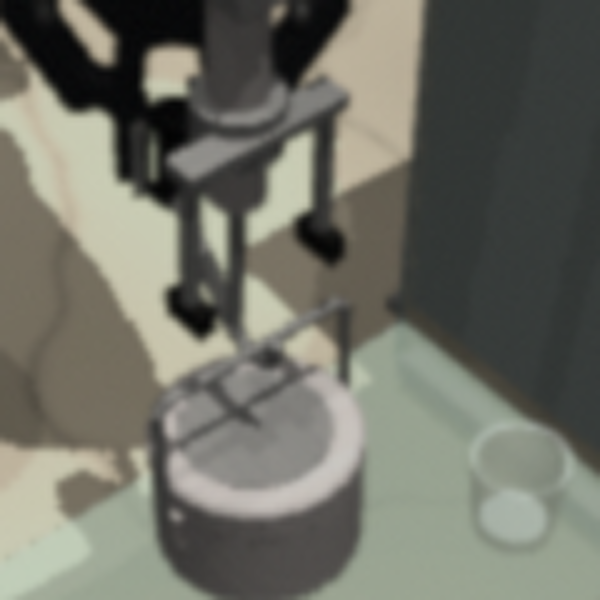

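View pics/top10.png

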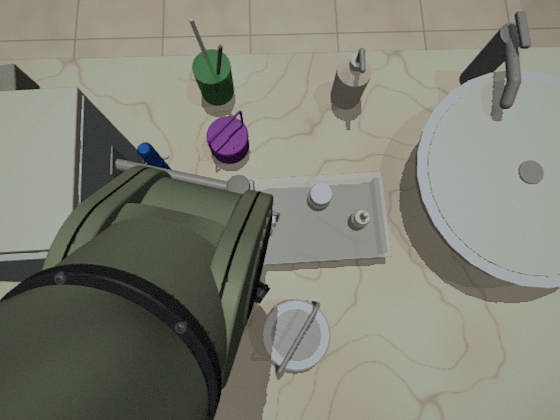

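```bash
for i in 1 2 3 4; do python3 -m inch '[[[0,0,0.001],0,0],[[0,0,0.002],0,0]]' | grep -E 'pos|force'; done
```

```text
position: [0.4562, 0.0127, 0.2084]
wrist_force: [4.8, -2.9, 4.7]
position: [0.4562, 0.0127, 0.2104]
wrist_force: [5.8, -2.8, 3.9]
position: [0.4562, 0.0127, 0.2124]
wrist_force: [5.1, -3.6, 2.9]
position: [0.4562, 0.0127, 0.2144]
wrist_force: [4.9, -2.2, 3.7]
```

```bash
python3 -m inch '[[[0,0,0.001],0,0],[[0,0,0.002],0,0]]' | grep -E 'pos|force'
```

```text
position: [0.4562, 0.0127, 0.2164]
wrist_force: [5.2, -2.5, 3.1]
```

```bash
python3 -m inch '[[[0,0,0.001],0,0],[[0,0,0.001],0,0]]' | grep -E 'pos|force'
```

```text
position: [0.4562, 0.0127, 0.2174]
wrist_force: [4.2, -2.3, 3.9]
```

```bash
python3 -m inch '[[[0,0,0.001],0,0],[[0,0,0.002],0,0]]' | grep -E 'pos|force'
```

```text
position: [0.4562, 0.0127, 0.2194]
wrist_force: [6.7, -2.9, 3.8]
```

Run:
```python
from h import *
import cv2
im=cam('scene')['image'][:,:,::-1]
im=cv2.resize(im[120:240,250:370],None,fx=5,fy=5,interpolation=cv2.INTER_CUBIC) 
cv2.imwrite(f'pics/scene11.png',im[:600])
```

```text
(no output)
```

View pics/scene11.png

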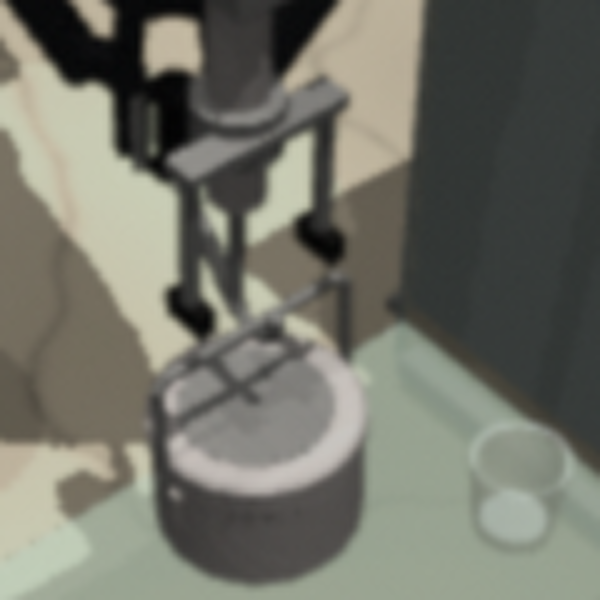

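```bash
python3 -m inch '[[[0,0,0.001],0,0],[[0,0,0.002],0,0],[[0,0,0.003],0,0]]' | grep -E 'pos|force'
```

```text
position: [0.4562, 0.0127, 0.2224]
wrist_force: [5.4, -2.7, 4.2]
```

```bash
python3 -m inch '[[[0,0,0.001],0,0],[[0,0,0.002],0,0]]' | grep -E 'pos|force'
```

```text
position: [0.4562, 0.0127, 0.2244]
wrist_force: [5.4, -2.9, 3.3]
```

```bash
python3 -m inch '[[[0,0,0.001],0,0],[[0,0,0.002],0,0]]' | grep -E 'pos|force'
```

```text
position: [0.4562, 0.0127, 0.2264]
wrist_force: [5.4, -2.4, 4.6]
```

Run:
```python
from h import *
import cv2
im=cam('scene')['image'][:,:,::-1]
im=cv2.resize(im[120:240,250:370],None,fx=5,fy=5,interpolation=cv2.INTER_CUBIC) 
cv2.imwrite(f'pics/scene12.png',im[:600])
```

```text
(no output)
```

View pics/scene12.png

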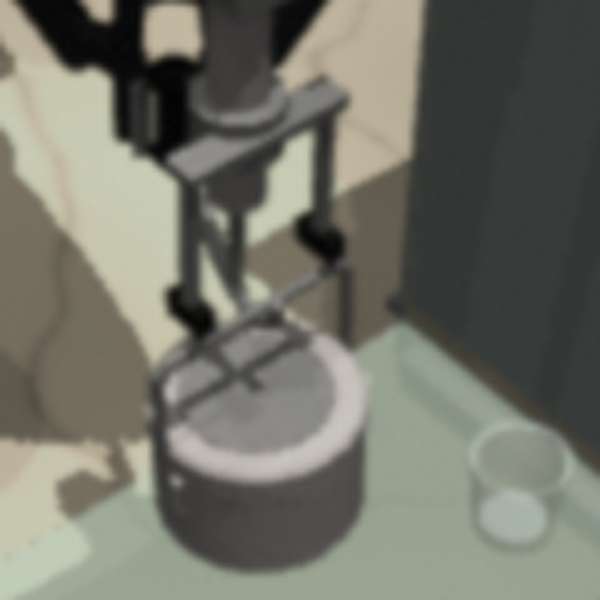

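```bash
python3 -m inch '[[[0,0,0.001],0,0],[[0,0,0.001],0,0]]' | grep -E 'pos|force'
```

```text
position: [0.4562, 0.0127, 0.2274]
wrist_force: [5.4, -3.5, 3.0]
```

```bash
python3 -m inch '[[[0,0,0.001],0,0],[[0,0,0.001],0,0]]' | grep -E 'pos|force'
```

```text
position: [0.4562, 0.0127, 0.2284]
wrist_force: [5.9, -2.5, 3.6]
```

```bash
python3 -m inch '[[[0,0,0.001],0,0],[[0,0,0.001],0,0]]' | grep -E 'pos|force'
```

```text
position: [0.4562, 0.0127, 0.2294]
wrist_force: [5.2, -3.1, 4.0]
```

```bash
python3 -m inch '[[[0,0,0.001],0,0],[[0,0,0.001],0,0]]' | grep -E 'pos|force'
```

```text
position: [0.4562, 0.0127, 0.2304]
wrist_force: [5.0, -2.6, 3.7]
```

```bash
python3 -m inch '[[[0,0,0.001],0,0],[[0,0,0.001],0,0]]' | grep -E 'pos|force'
```

```text
position: [0.4562, 0.0127, 0.2314]
wrist_force: [5.2, -3.8, 3.6]
```

Run:
```python
from h import *
import cv2
im=cam('scene')['image'][:,:,::-1]
im=cv2.resize(im[120:240,250:370],None,fx=5,fy=5,interpolation=cv2.INTER_CUBIC) 
cv2.imwrite(f'pics/scene13.png',im[:600])
```

```text
(no output)
```

View pics/scene13.png

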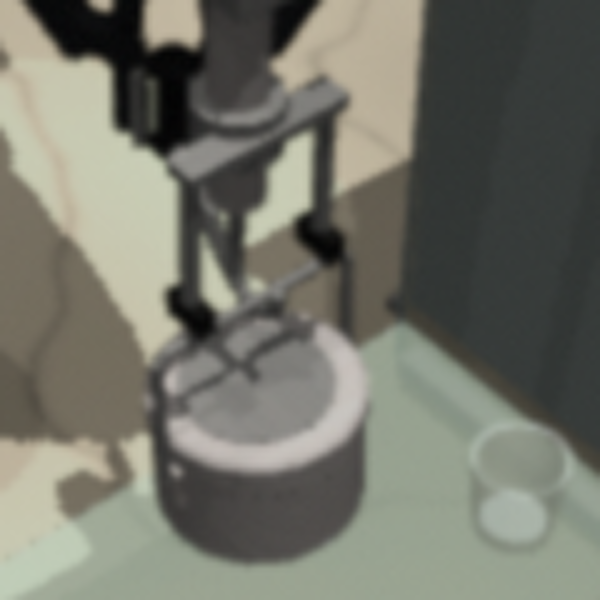

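Not snug yet, with the force still at 3.6 N. I'll continue in 1 mm steps.

```bash
python3 -m inch '[[[0,0,0.001],0,0],[[0,0,0.001],0,0]]' | grep -E 'pos|force'
```

```text
position: [0.4562, 0.0127, 0.2324]
wrist_force: [4.9, -2.6, 4.0]
```

```bash
python3 -m inch '[[[0,0,0.001],0,0],[[0,0,0.001],0,0]]' | grep -E 'pos|force'
```

```text
position: [0.4562, 0.0127, 0.2334]
wrist_force: [4.8, -3.3, 3.7]
```

```bash
python3 -m inch '[[[0,0,0.001],0,0],[[0,0,0.001],0,0]]' | grep -E 'pos|force'
```

```text
position: [0.4562, 0.0127, 0.2344]
wrist_force: [5.8, -2.8, 3.8]
```

```bash
python3 -m inch '[[[0,0,0.001],0,0],[[0,0,0.001],0,0]]' | grep -E 'pos|force'
```

```text
position: [0.4562, 0.0126, 0.2351]
wrist_force: [7.7, -2.8, -3.7]
```

The bar is snug: the force fell from +3.8 to −3.7 N and the height stopped at 0.235. I'll ease off slightly and look.

```bash
python3 -m inch '[[[0,0,-0.0003],0,0],[[0,0,-0.0003],0,0]]' | grep -E 'pos|force'
python3 - <<'E'
from h import *
import cv2
s=r.read_state();print(s['time_s'],s['position'],s['wrist_force'],s['moment'])
im=cam('scene')['image'][:,:,::-1]
im=cv2.resize(im[120:240,250:370],None,fx=5,fy=5,interpolation=cv2.INTER_CUBIC) 
cv2.imwrite(f'pics/scene14.png',im[:600])
E
```

```text
position: [0.4562, 0.0127, 0.2349]
wrist_force: [6.5, -3.4, -1.5]
17.25 [0.45618446 0.01265214 0.23486984] [ 6.52046744 -3.40210343 -1.53769902] [-0.59784778 -1.28178927 -0.07927357]
```

View pics/scene14.png

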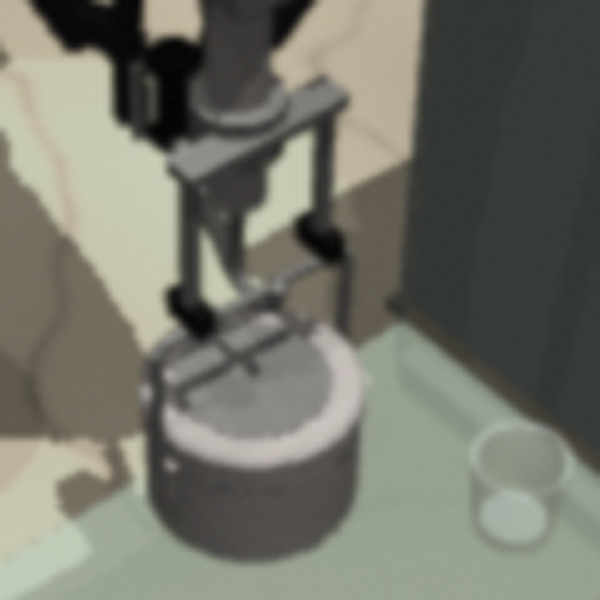

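```bash
python3 -m inch '[[[0,0,0],0,0.5],[[0,0,0],0,0.5],[[0,0,0],0,0.5],[[0,0,0],0,0.5],[[0,0,0],0,0.5]]'
python3 - <<'E'
from h import *
import cv2
s=r.read_state();print(s['time_s'],s['position'],s['wrist_force'],s['moment'])
im=cam('scene')['image'][:,:,::-1]
im=cv2.resize(im[120:240,250:370],None,fx=5,fy=5,interpolation=cv2.INTER_CUBIC) 
cv2.imwrite(f'pics/scene15.png',im[:600])
cv2.imwrite('pics/wrist15.png',cam('wrist')['image'][:,:,::-1])
E
```

```text
time_s: 17.92
position: [0.4559, 0.0128, 0.235]
orientation: [-0.0, 0.315, 0.949, -0.0]
wrist_force: [-0.1, 0.2, -0.3]
width: 0.0424
17.925 [0.45587811 0.01281009 0.23495215] [-0.12048407  0.20769751 -0.27007316] [-0.01075567 -0.00566438 -0.00951642]
```

View pics/scene15.png

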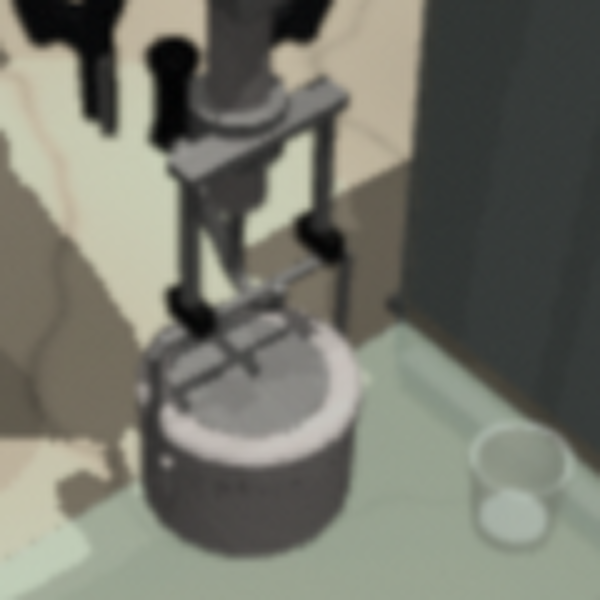

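View pics/wrist15.png

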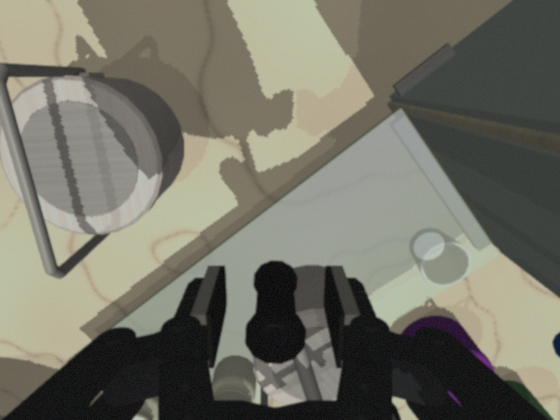

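Released, and the tin is held snug against both feet. The knob, at (275,335) in the wrist view, stands free between the open pads. Withdrawing straight up, then back.

```bash
python3 -m inch '[[[0,0,0.012],0,0.5],[[0,0,0.03],0,0.5],[[0,0,0.055],0,0.5],[[0,0,0.075],0,0.5],[[-0.03,0,0.085],0,0.5]]'; python3 -m inch '[[[-0.03,0,0.01],0,0.5],[[-0.03,0,0.01],0,0.5],[[-0.03,0,0.01],0,0.5],[[-0.03,0,0.01],0,0.5]]';python3 - <<'E'
from h import *
import cv2
s=r.read_state();print(s['time_s'],s['position'],s['wrist_force'])
im=cam('scene')['image'][:,:,::-1]
cv2.imwrite(f'pics/scene16.png',cv2.resize(im[80:300,170:400],None,fx=2.7,fy=2.7,interpolation=cv2.INTER_CUBIC))
im=cv2.resize(im[120:240,250:370],None,fx=5,fy=5,interpolation=cv2.INTER_CUBIC) 
cv2.imwrite(f'pics/scene17.png',im[:600])
E
```

```text
time_s: 18.65
position: [0.4264, 0.0127, 0.3212]
orientation: [0.001, 0.315, 0.949, 0.0]
wrist_force: [-1.1, 0.1, 0.2]
width: 0.0428
time_s: 19.15
position: [0.3963, 0.0127, 0.3299]
orientation: [-0.0, 0.315, 0.949, -0.0]
wrist_force: [0.5, 0.4, -0.3]
width: 0.0428
19.15 [0.39632581 0.01274394 0.32986808] [ 0.48691284  0.39173149 -0.30459664]
```

View pics/scene16.png

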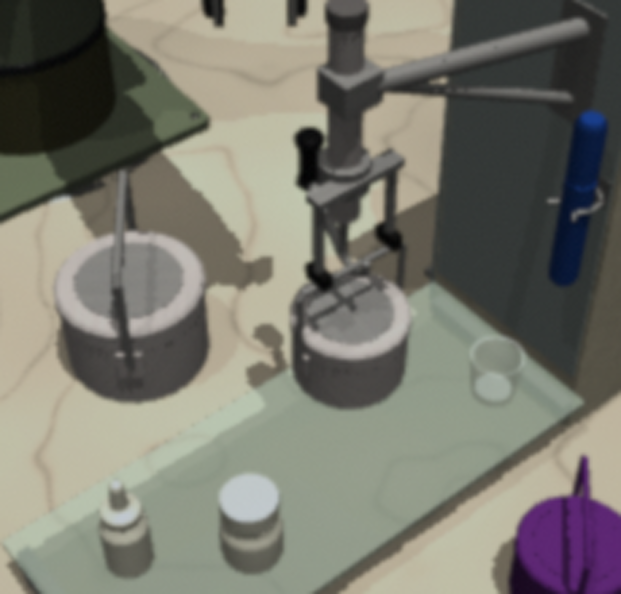

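View pics/scene17.png

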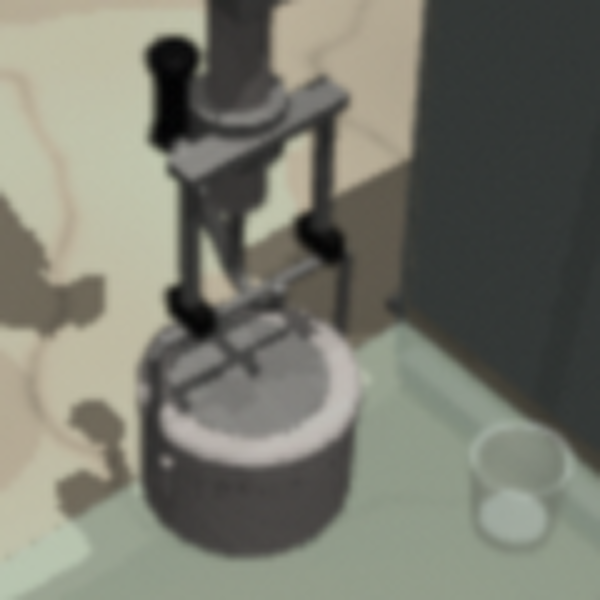

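The tin hangs with its bar against both feet. The hook and knob are where I left them at release, and the jar, spray and cup have not moved. Handing in.

```bash
python3 -c "
from bench import r
print(r.finish_job())"
```

```text
the job is handed in; nothing more can be done
None
```

The aluminium tin is hanging on the sprung hook with its bar snug against both rubber feet. I handed the job in at about 19 s, with the gripper clear and touching nothing.

- **Pull-down and turn-in:** I gripped the knob and pulled the hook down about 93 mm, at roughly 1.66 rad, where it passes clear of the hoop. I then turned it to about 0 with its tip under the bar. Side forces during the turn reached about 7 N, because my first estimate of the rod's axis was 2–3 mm off. I corrected that as I went.
- **Lift:** I kept hold all the way up, and no step was faster than 0.04 m/s. The upward pull fell from about 6.5 to 4 N when the tin's weight came on.
- **Contact with the feet:** Moving in 1 mm steps, I felt the bar meet the feet at a height of 0.235 m at the tool, when the force swung from +3.8 to −3.7 N. That puts about 7.5 N on the feet, under the 12 N limit. I eased off to −1.5 N before letting go.
- **Last checks:** After release the wrist force was about zero. In the pictures the knob and tin stayed put, and the jar, spray and cup are where they were.
- **Not confirmed:** The tin shifted about 2–3 mm towards the robot's right as it came snug and let go, and it may hang slightly tilted. I judged that both feet are touching from how abruptly the force changed and from the scene camera alone.

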